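Push the coffee cup into the row

TASK

The incense burner is standing between the stray coffee cup and the cup's empty place in the row. Without picking anything up, first push the burner along the table until its foot is wholly on the large round cork disc, then push the stray cup onto the empty coaster, in the middle of the gap in the row and right up against the wooden rail. Keep both upright on the table, and do not disturb the other cups or anything else.

Things in the scene. Friction and masses are not known exactly. Their poses are not given: they have to be found in the camera images.
- burner: squat brass-coloured incense burner, solid goblet shape: round foot 76 mm across and 12 mm high, narrow waist 36 mm across, round bowl 74 mm across from 44 to 68 mm height (total height 68 mm, with black top); 0.2 to 0.45 kg, slides without tipping when pushed by upright fingers. Origin at the centre of its underside. At the start it stands between the stray cup and its place
- disc: large flat round cork disc with a dark edge, 132 mm across, 1.5 mm thick, to the left or right of the work, in front of the row; flush and harmless to slide over (its edge is not felt). Origin at its centre
- stray: the stray white ceramic coffee cup without handle, 62 mm across (from 10 mm height upwards, foot 52 mm), 48 mm high, about 0.09 kg; the cup nearest the robot, out of the row. Origin at the centre of its underside
- place: the empty flat cork coaster, 72 mm across, 1.5 mm thick (its edge is not felt), in the one gap in the row of cups. Origin at its centre, 42 mm on the robot's side of the rail's middle, so a cup centred there just about touches the rail; its y axis runs along the rail. The neighbouring cups stand 85 mm to either side, centre to centre
- rail: straight fixed wooden rail 460 mm long, 20 mm thick, 28 mm high, behind the row of cups; it is the stop. Origin at the middle of its underside, x axis across it pointing away from the robot, y axis along it. Its face towards the robot lies at x = -10 mm of its own frame. Five coasters lie along it 85 mm apart
- cup1: one of the four cups already standing in the row, same shape as the stray cup; origin at the centre of its underside. Leave it where it stands
- cup2: one of the four cups already standing in the row, same shape as the stray cup; origin at the centre of its underside. Leave it where it stands
- cup3: one of the four cups already standing in the row, same shape as the stray cup; origin at the centre of its underside. Leave it where it stands
- cup4: one of the four cups already standing in the row, same shape as the stray cup; origin at the centre of its underside. Leave it where it stands
- bowl: round plastic bowl with a white clip-on lid, 116 mm across, 53 mm high, at the other end from the large cork disc; origin at the centre of its underside. Leave it alone
- jebena: dark clay coffee pot with a long neck, 132 mm across the belly, 220 mm high, far out at the right; origin at the centre of its underside. Leave it alone
- sugar: glass sugar jar with a white lid, 70 mm across, 100 mm high, out at the left; origin at the centre of its underside. Leave it alone
Mind the look-alikes: they are no part of the job. Leave any purple or red look-alike of the stray alone.

How it is judged (in metres and radians):
On the way, in this order (a step that is already met when the one before it is completed fails the run):
1. the burner stands upright and still with its foot wholly on the large cork disc (horizontal distance between burner and disc below 0.028 m and linear speed of burner below 0.02 m/s and angle between burner's own z axis and vertical below 0.1 rad), for 0.2 s.
2. the stray cup stands against the rail in the middle of the gap (x of stray in the frame of rail between -0.048 and 0 m and y of stray in the frame of place between -0.014 and 0.014 m and linear speed of stray below 0.02 m/s and angle between stray's own z axis and vertical below 0.1 rad), for 0.2 s.
At the end, for the whole second after the job is handed in: burner upright and still, centre within 28 mm of the large disc's centre; stray cup upright and still, within 7 mm of touching the rail and, along the rail, within 14 mm of the empty coaster's centre; other cups, bowl, pot and jar within 15 mm of their starts (all of step 1 and all of step 2 and distance of each of cup1, cup2, cup3, cup4, bowl, jebena, sugar from where it was at the start of the episode below 0.015 m).
It fails at once if the burner or the stray cup is lifted off the table (over 12 mm) (height (world z) of any of burner, stray above 0.012 m).
It fails at once if the burner or the stray cup is tipped (angle between any of burner, stray's own z axis and vertical above 0.35 rad).
It fails at once if another cup, the bowl, the pot or the jar is shifted by more than 15 mm (distance of any of cup1, cup2, cup3, cup4, bowl, jebena, sugar from where it was at the start of the episode above 0.015 m).
It also fails if it takes over 64 s, if anything falls off the work surface, if the arm or the gripper's body presses on something with over 40 N, if the wrist force passes 120 N, or if a joint passes its speed limit or range.

ROBOT

A 6-joint arm with a two-finger parallel gripper is mounted at the origin on the work surface. World frame = base frame: x ahead of the robot, y to its left, z up, the work surface at z = 0. Lengths are in mm, angles in rad, forces in N, time in s.
With the tool pointing down it reaches from about 325 to 900 mm from the base axis. Payload 6.1 kg.
Tool frame: the origin (TCP) lies midway between the tips of the shut fingers; the grasp point (between the pads) lies arm.grip_point_offset behind it (arm.grip_point_offset is the distance from the TCP to the grasp point, in mm); z points along the fingers, y is the line along which they close (so a half turn about z gives the same grasp; the last joint's range is limited). The gripper opens to 87 mm and grips with 3 to 60 N. Pads are 19 mm wide; open, the fingers measure 117 mm over their backs; the gripper's body (75 mm by 190 mm) begins 51 mm behind the grasp point.
Start: joints at [-1.4, 0.22, 1.526, -0, 1.395, -0.126], TCP at [182.781, -597.668, 222.538] pointing down, gripper open.
Joint ranges: [-2.98, 2.98], [-0.91, 2.08], [0.09, 2.57], [-1.24, 4.39], [0.2, 2.65], [-2.68, 2.68]. Speed limits (rad/s): [2.57, 2.57, 3.01, 3.14, 3.14, 3.14].

INTERFACE

Orientations are given as a unit quaternion [w, x, y, z].
In Python, from station import arm gives the robot as it stands.
- The arm moves only by the shell command python3 -m jog 'ROWS'. ROWS is JSON, a list of rows, each a list of 7 numbers: the turn, a rotation vector about the tool's x, y, z in units of 6 degrees (1.0 is 6 degrees), then the shift along the tool's x, y, z in units of 40 mm (1.0 is 40 mm), then the closure, from -1 (fully open) to 1 (shut). A call has 1 to 5 rows; each row shifts and turns the commanded pose from where the row before left it, along the tool's axes as they then stand; what a row does not reach is not made up. A row lasts 1/10 s, in which the tool goes at most 50 mm and 8.59 degrees, less where a joint would pass 70% of its speed; a pose out of reach is approached as far as the arm can. A call is refused whole if a number of a shift passes 1 or a number of a turn 1, either way. A call with a gripper value outside its range is refused whole. The fingers move at their own pace and stop on an object; the grip force is fixed at half the most. Time passes only in rows, so rows that do not move let the fingers close. It gives the time, the measured TCP pose, the force, the opening and the grip force at its end, in the units of the state.
- arm.get_state(): the state, without advancing time (a new reading comes with each control period).
- arm.read_camera(name): name is "scene" or "top" or "wrist"; returns the picture (420x560x3 uint8, red, green, blue); there is no depth.
- arm.get_calibration(name): a dict with "fx", "fy", "cx", "cy" (pixels), "R" (3x3) and "t" (3): a world point X has camera coordinates R X + t. Camera axes: x right, y down, z forward; pixel columns grow to the right and rows downward; lengths in mm; the calibration is good to about 2 mm. The wrist camera is an equidistant fisheye: a pixel r from the principal point sees the ray r / f radians off the axis. A picture is of the moment at which its call begins: read the wrist's pose just before it. get_calibration takes no time and is no camera call; for the wrist camera it gives the pose at the moment of the call.
- arm.hand_in(): hands the job in; it is judged then, once.
Trained networks look in the newest picture that a camera, given by its name, has taken for a name from the list of things; names that differ only in an ending like _2 or _b are one class to them, and where a whole thing is asked for, a point or a joint stands for the part that bears it (a point fixed in the world has none). Each returns a list of dicts, best first, with "p" (0 to 1); they miss things now and then, are a little off and sometimes report something else, mostly with a low value. They report only what shows in the picture. A call takes as long as a camera call. They do not tell look-alikes from the thing itself.
- arm.spot_in(camera, thing): "position" ([x, y, z] in mm, in world coordinates, good to about 4 mm: the middle of the surface that is visible of it).
- arm.tip_of(camera, thing): "position" ([x, y, z] in mm, in world coordinates, good to about 4 mm: a listed point, or the origin of a listed thing).
The state is a dict: "t": time; "q": joint angles; "qvel": joint speeds; "joint_efforts": joint torques, N m; "position": TCP position; "eef_rot": TCP orientation; "contact_force": force on the tool from outside, world axes, zero at the start; "torque": the same for the moment, N m; "width": finger opening in mm; "grip_force": force on a finger pad.
Only numpy, scipy, OpenCV 4.12 (cv2) and the standard library are available. Lean on these libraries where they do the work, as an engineer would, in place of code of your own. Each camera call takes 0.05 s, during which the arm holds its last target. There are 200 camera calls.

## Working session

There is one attempt and no reset: what is moved stays moved. The work goes in short steps, Python scripts to look and compute and a shell command to move; the robot and the scene stay as the last step left them, time stands still between calls to the robot, and variables do not carry over. Pictures are saved under pics/ and viewed, at most 10 in all, crops included, and the job is handed in when it is done.

```bash
mkdir -p pics; ls; python3 - <<'E'
from station import arm
import cv2
for c in ("top","scene"):
    im=arm.read_camera(c); cv2.imwrite(f"pics/{c}0.png",im[:,:,::-1])
for th in "burner disc stray place rail bowl jebena sugar".split():
    for r in arm.tip_of("top",th)[:6]: print(th,[round(v) for v in r["position"]],round(r["p"],2))
s=arm.get_state(); print(s["t"],s["position"],s["eef_rot"],s["width"],arm.grip_point_offset)
E
```

```text
pics
burner [524, -87, -3] 0.66
disc [530, -269, -2] 0.76
stray [399, -207, -3] 0.78
stray [310, -230, -1] 0.76
stray [443, -108, 0] 0.75
stray [426, -11, -1] 0.69
stray [380, 75, 1] 0.58
place [633, -85, -2] 0.6
rail [680, 0, 3] 0.85
bowl [527, 252, 0] 0.57
jebena [473, -501, 0] 0.64
sugar [604, 478, 1] 0.85
0.5 [ 182.77611624 -597.64414054  222.48454343] [-4.66303672e-05  9.89006939e-01  1.47869104e-01 -1.06838049e-05] 87.01809906808292 18.700000000000003
```

View pics/top0.png

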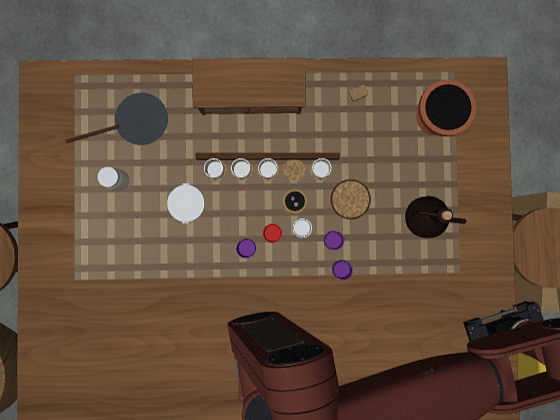

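View pics/scene0.png

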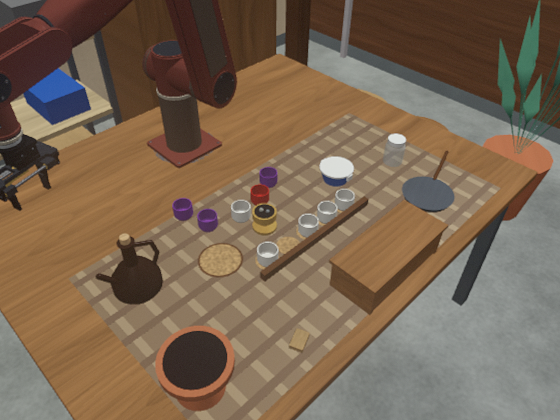

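The top view shows the stray white cup at (302,228), the burner at (294,202), the disc at (350,199) and the empty coaster at (294,170). The rail runs from (196,156) to (339,156). The red cup at (272,233) and the purple cups at (333,240), (342,269) and (246,248) are look-alikes. Next I'll refine these positions by pixel.

```bash
cat > h.py <<'E'
from station import arm
import numpy as np, cv2
def ray(cam,u,v,z):
    k=arm.get_calibration(cam); R=np.array(k["R"]);t=np.array(k["t"])
    d=R.T@np.array([(u-k["cx"])/k["fx"],(v-k["cy"])/k["fy"],1]); o=-R.T@t
    return o+d*(z-o[2])/d[2]
def px(cam,X):
    k=arm.get_calibration(cam); c=np.array(k["R"])@np.array(X,float)+np.array(k["t"])
    return k["fx"]*c[0]/c[2]+k["cx"],k["fy"]*c[1]/c[2]+k["cy"]
def fit(im,u,v,r0,z,R):
    # sub-pixel centre: best correlation of a ring (gradient magnitude) of known radius R (mm) at height z
    g=cv2.GaussianBlur(im,(3,3),0).astype(np.float32)
    gm=np.max(np.hypot(cv2.Sobel(g,cv2.CV_32F,1,0),cv2.Sobel(g,cv2.CV_32F,0,1)),axis=2)
    c0=ray("top",u,v,z); a=np.linspace(0,2*np.pi,72); best=(-1,)
    for dx in np.arange(-14,14.1,1):
        for dy in np.arange(-14,14.1,1):
            p=np.array([px("top",(c0[0]+dx+R*np.cos(b),c0[1]+dy+R*np.sin(b),z)) for b in a[::3]],np.float32)
            s=cv2.remap(gm,p[:,:1],p[:,1:],cv2.INTER_LINEAR).mean()
            if s>best[0]: best=(s,c0[0]+dx,c0[1]+dy)
    return best
E
cat > m.py <<'E'
from h import *
im=cv2.imread("pics/top0.png")
for n,u,v,z,R in [("stray",302,228,48,31),("cupA",214,168,48,31),("cupB",241,168,48,31),("cupC",268,168,48,31),("cupD",321,168,48,31),("burner",294.5,202,68,37),("disc",350.5,199,1.5,66),("place",294,170,1.5,36),("red",272,233,48,31),("purp",333,240,48,31)]:
    print(n,np.round(fit(im,u,v,0,z,R),1))
print(ray("top",196,157.5,28),ray("top",339,157.5,28))
E
python3 m.py
```

```text
Traceback (most recent call last):
  File "m.py", line 4, in <module>
    print(n,np.round(fit(im,u,v,0,z,R),1))
                     ~~~^^^^^^^^^^^^^^
  File "h.py", line 17, in fit
    p=np.array([px("top",(c0[0]+dx+R*np.cos(b),c0[1]+dy+R*np.sin(b),z)) for b in a[::3]],np.float32)
                ~~^^^^^^^^^^^^^^^^^^^^^^^^^^^^^^^^^^^^^^^^^^^^^^^^^^^^^
  File "h.py", line 8, in px
    k=arm.get_calibration(cam); c=np.array(k["R"])@np.array(X,float)+np.array(k["t"])
ValueError: time passes only in moves, steps and waits
```

```bash
python3 -c "
import cv2
a=cv2.imread('pics/top0.png')[140:290,180:390];cv2.imwrite('pics/c0.png',cv2.resize(a,None,fx=3.8,fy=3.8,interpolation=cv2.INTER_CUBIC))"
```

```text
(no output)
```

View pics/c0.png

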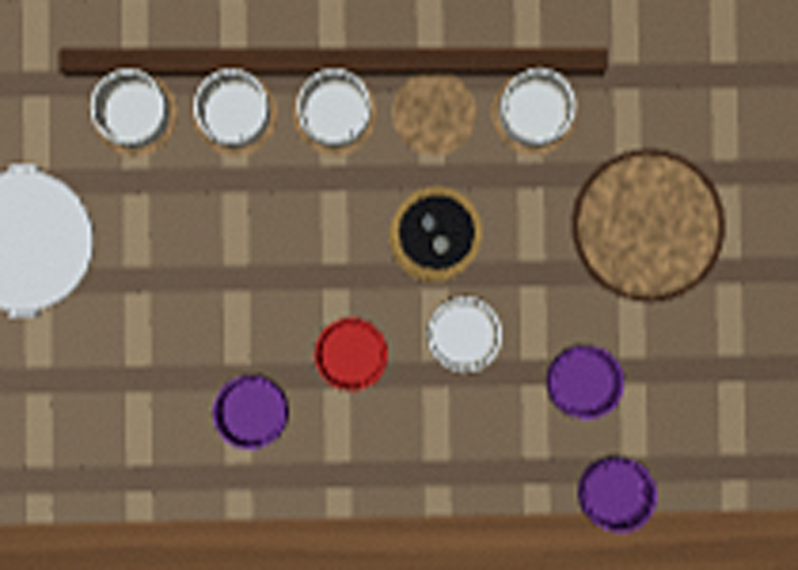

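The crop shows the stray at crop (464,334), the burner at (437,232), the disc at (649,225), the coaster at (434,115), and the cups beside the gap at (334,108) and (538,107). The rail's top runs from (60,50) to (607,50). I'll back-project these points.

```bash
cat > h.py <<'E'
from station import arm
import numpy as np, cv2
K=arm.get_calibration("top"); R=np.array(K["R"]);t=np.array(K["t"])
def ray(u,v,z):
    d=R.T@np.array([(u-K["cx"])/K["fx"],(v-K["cy"])/K["fy"],1]); o=-R.T@t
    return np.round(o+d*(z-o[2])/d[2],1)
E
python3 - <<'E'
from h import *
for n,u,v,z in [("stray",464,334,48),("cupA",130,107,48),("cupB",232,108,48),("cupC",334,108,48),("cupD",538,107,48),("burner",437,232,68),("disc",649,225,1.5),("place",434,115,1.5),("red",351,353,48),("purp",585,381,48),("railL",60,61,28),("railR",607,61,28)]:
    print(n,ray(180+u/3.8-.37,140+v/3.8-.37,z))
s=arm.get_state(); print(s["position"],s["t"])
E
```

```text
stray [ 444.2 -107.4   48. ]
cupA [635.4 164.6  48. ]
cupB [633.5  80.8  48. ]
cupC [632.4  -3.2  48. ]
cupD [ 631.1 -172.1   48. ]
burner [527.3 -85.7  68. ]
disc [ 535.  -270.1    1.5]
place [631.7 -87.9   1.5]
red [430.1 -14.2  48. ]
purp [ 403.9 -206.5   48. ]
railL [677.6 225.2  28. ]
railR [ 671.9 -233.1   28. ]
[ 182.77611624 -597.64414054  222.48454343] 0.5
```

```bash
python3 -m jog '[[0,0,-1,0,0,0,0.1],[0,0,-1,0,0,0,0.1],[0,0,-1,0,0,0,0.1],[0,0,-1,0,0,0,0.1],[0,0,-1,0,0,0,0.1]]' >/dev/null
python3 -m jog '[[0,0,-1,0,0,0,0.1],[0,0,-1,0,0,0,0.1],[0,0,-1,0,0,0,0.1],[0,0,-1,0,0,0,0.1],[0,0,-1,0,0,0,0.1]]' >/dev/null
python3 -m jog '[[0,0,-1,0,0,0,0.1],[0,0,-1,0,0,0,0.1],[0,0,-0.17,0,0,0,0.1],[0,0,0,0,0,0,0.1]]'
python3 -m jog '[[0,0,0,0.96,0.55,0,0.1],[0,0,0,0.96,0.55,0,0.1],[0,0,0,0.96,0.55,0,0.1],[0,0,0,0.96,0.55,0,0.1],[0,0,0,0.96,0.55,0,0.1]]'
```

```text
t: 1.9
position: [182.8, -597.7, 222.6]
eef_rot: [0.0, 0.708, 0.707, -0.0]
contact_force: [0.1, -0.4, 0.6]
width: 38.8
grip_force: 0.0
t: 2.4
position: [293.3, -404.1, 222.7]
eef_rot: [0.0, 0.708, 0.706, -0.0]
contact_force: [-0.1, 0.1, -0.5]
width: 39.1
grip_force: 0.0
```

```bash
python3 -m jog '[[0,0,0,0.97,0.58,0,0.1],[0,0,0,0.97,0.58,0,0.1],[0,0,0,0.97,0.58,0,0.1],[0,0,0,0.97,0.58,0,0.1],[0,0,0,0.97,0.58,0,0.1]]' >/dev/null
python3 -m jog '[[0,0,0,0.97,0.58,0,0.1],[0,0,0,0.97,0.58,0,0.1],[0,0,0,0.97,0.58,0,0.1],[0,0,0,0.97,0.58,0,0.1],[0,0,0,0.9,0.58,0,0.1]]' 
python3 -m jog '[[0,0,0,0,0,0.9,0.1],[0,0,0,0,0,0.9,0.1],[0,0,0,0,0,0.6,0.1],[0,0,0,0,0,0,0.1]]'
```

```text
t: 3.4
position: [525.3, -18.3, 222.9]
eef_rot: [0.0, 0.708, 0.707, 0.0]
contact_force: [1.5, -1.5, 0.2]
width: 39.0
grip_force: 0.0
t: 3.8
position: [521.4, -19.5, 122.5]
eef_rot: [-0.003, 0.707, 0.707, -0.002]
contact_force: [-0.6, -0.1, 0.7]
width: 38.9
grip_force: 0.0
```

```bash
python3 -m jog '[[0,0,0,0,0,0.9,0.1],[0,0,0,0,0,0.9,0.1],[0,0,0,0,0,0.6,0.1],[0,0,0,0,0,0.4,0.1],[0,0,0,0,0,0,0.1]]'
python3 -m jog '[[0,0,0,0,0,0,0.1],[0,0,0,0,0,0,0.1]]'
```

```text
t: 4.3
position: [523.6, -20.3, 13.7]
eef_rot: [-0.001, 0.708, 0.707, -0.001]
contact_force: [-0.5, -0.2, -0.9]
width: 39.0
grip_force: 0.0
t: 4.5
position: [526.3, -20.7, 16.7]
eef_rot: [0.001, 0.707, 0.707, 0.001]
contact_force: [1.0, 0.7, -0.1]
width: 39.0
grip_force: 0.0
```

```bash
python3 -m jog '[[0,0,0,0,0,0.13,0.1],[0,0,0,0,0,0.12,0.1],[0,0,0,0,0,0,0.1],[0,0,0,0,0,0,0.1]]'
python3 -m jog '[[0,0,0,-0.2,0,0,0.1],[0,0,0,-0.2,0,0,0.1],[0,0,0,-0.2,0,0,0.1],[0,0,0,-0.2,0,0,0.1],[0,0,0,-0.2,0.01,0,0.1]]'
python3 -m jog '[[0,0,0,-0.2,0.01,0,0.1],[0,0,0,-0.2,0.01,0,0.1],[0,0,0,-0.2,0.01,0,0.1],[0,0,0,-0.2,0.01,0,0.1],[0,0,0,-0.2,0.01,0,0.1]]'
```

```text
t: 4.9
position: [524.3, -20.3, 4.4]
eef_rot: [-0.0, 0.707, 0.707, -0.0]
contact_force: [-0.7, 0.4, -0.1]
width: 39.4
grip_force: 0.0
t: 5.4
position: [524.9, -61.0, 4.6]
eef_rot: [-0.0, 0.707, 0.707, 0.0]
contact_force: [1.3, 0.9, 1.3]
width: 38.7
grip_force: 0.9
t: 5.9
position: [527.0, -100.9, 4.5]
eef_rot: [-0.0, 0.707, 0.707, 0.0]
contact_force: [0.6, 1.8, 0.8]
width: 38.8
grip_force: 1.0
```

```bash
python3 -m jog '[[0,0,0,-0.2,0.01,0,0.1],[0,0,0,-0.2,0.01,0,0.1],[0,0,0,-0.2,0.01,0,0.1],[0,0,0,-0.2,0.01,0,0.1],[0,0,0,-0.2,0.01,0,0.1]]' >/dev/null
python3 -m jog '[[0,0,0,-0.2,0.01,0,0.1],[0,0,0,-0.2,0.01,0,0.1],[0,0,0,-0.2,0.01,0,0.1],[0,0,0,-0.15,0.01,0,0.1],[0,0,0,-0.1,0.01,0,0.1]]'
python3 - <<'E'
from h import *
cv2.imwrite("pics/b1.png",cv2.resize(arm.read_camera("top")[140:290,180:390,::-1],None,fx=3.8,fy=3.8,interpolation=cv2.INTER_CUBIC))
for t in("burner","disc"): print(t,[(np.round(r["position"]),round(r["p"],2)) for r in arm.tip_of("top",t)])
E
```

```text
t: 6.9
position: [530.9, -175.0, 4.5]
eef_rot: [-0.0, 0.707, 0.707, -0.0]
contact_force: [-0.8, 1.2, 1.7]
width: 39.2
grip_force: 1.1
burner []
disc [(array([ 529., -267.,   -1.]), 0.47)]
```

View pics/b1.png

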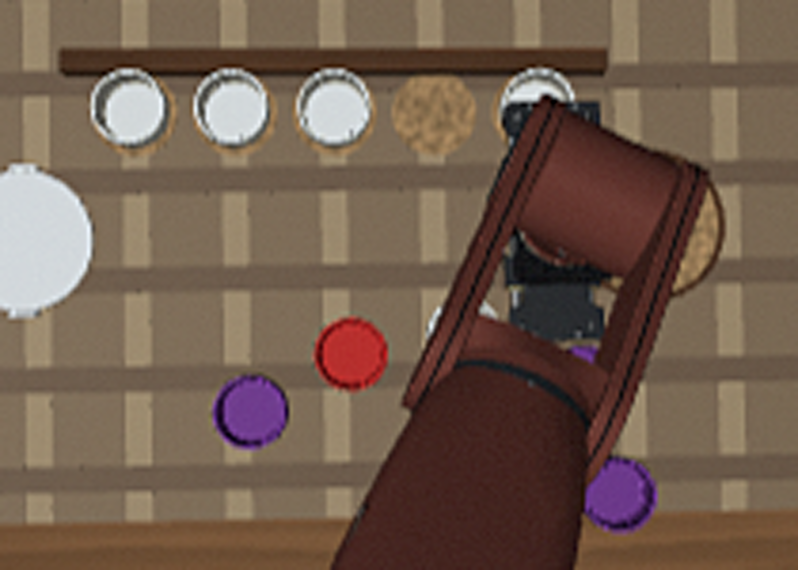

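The arm hides the burner and nothing else has moved. I'll finish the push, back off and check.

```bash
python3 -m jog '[[0,0,0,-0.2,0.01,0,0.1],[0,0,0,-0.2,0.01,0,0.1],[0,0,0,-0.2,0.01,0,0.1],[0,0,0,-0.2,0.01,0,0.1],[0,0,0,-0.2,0.01,0,0.1]]' >/dev/null
python3 -m jog '[[0,0,0,-0.12,0,0,0.1],[0,0,0,-0.08,0,0,0.1],[0,0,0,-0.05,0,0,0.1],[0,0,0,0,0,0,0.1],[0,0,0,0,0,0,0.1]]'
python3 -m jog '[[0,0,0,0.2,0,0,0.1],[0,0,0,0.5,0,0,0.1],[0,0,0,0.8,0,-0.8,0.1],[0,0,0,0.2,-0.3,-0.9,0.1],[0,0,0,0,-0.9,-0.8,0.1]]'
python3 -m jog '[[0,0,0,0,-0.9,-0.4,0.1],[0,0,0,0,-0.9,0,0.1],[0,0,0,0,-0.7,0,0.1],[0,0,0,0,0,0,0.1]]'
python3 - <<'E'
from h import *
cv2.imwrite("pics/b2.png",cv2.resize(arm.read_camera("top")[140:290,180:390,::-1],None,fx=3.8,fy=3.8,interpolation=cv2.INTER_CUBIC))
for t in("burner","disc"): print(t,[(np.round(r["position"]),round(r["p"],2)) for r in arm.tip_of("top",t)])
E
```

```text
t: 8.05
position: [533.2, -224.4, 4.7]
eef_rot: [0.0, 0.707, 0.707, -0.0]
contact_force: [1.0, 1.0, -0.1]
width: 39.1
grip_force: 0.0
t: 8.55
position: [486.7, -154.7, 106.5]
eef_rot: [0.001, 0.706, 0.708, 0.001]
contact_force: [0.6, -0.8, 1.8]
width: 39.1
grip_force: 0.0
t: 8.95
position: [382.3, -155.3, 120.1]
eef_rot: [-0.001, 0.707, 0.707, -0.0]
contact_force: [-0.3, 0.3, -0.6]
width: 39.3
grip_force: 0.0
burner [(array([ 534., -265.,   -4.]), 0.7)]
disc [(array([ 529., -272.,   -2.]), 0.65)]
```

View pics/b2.png

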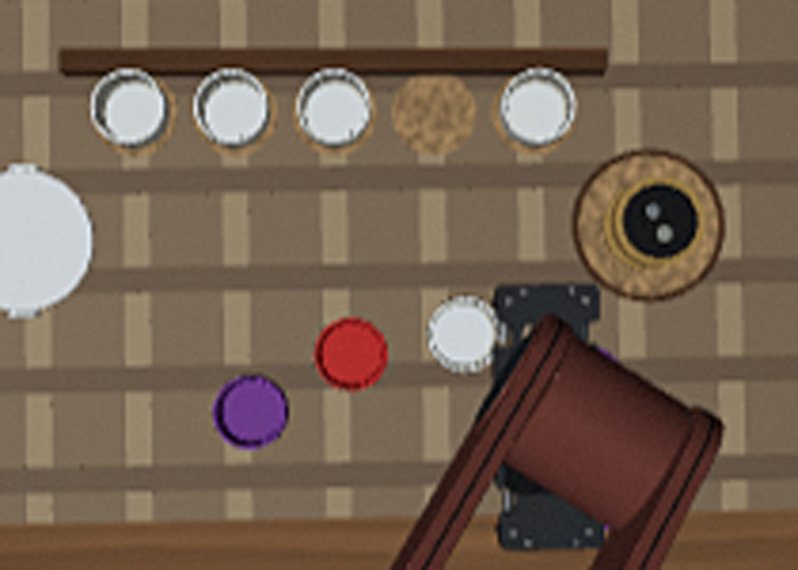

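The burner stands on the disc, about 8 mm off centre, and everything else is unmoved. Next I'll turn the tool behind the stray cup.

```bash
python3 -m jog '[[0,0,1,0,0,0,0.31],[0,0,1,0,0,0,0.31],[0,0,1,0,0,0,0.31],[0,0,1,0,0,0,0.31],[0,0,1,0,0,0,0.31]]' >/dev/null
python3 -m jog '[[0,0,1,0,0,0,0.31],[0,0,1,0,0,0,0.31],[0,0,1,0,0,0,0.31],[0,0,1,0,0,0,0.31],[0,0,1,0,0,0,0.31]]' >/dev/null
python3 -m jog '[[0,0,1,0,0,0,0.31],[0,0,1,0,0,0,0.31],[0,0,1,0,0,0,0.31],[0,0,1,0,0,0,0.31],[0,0,0,0,0,0,0.31]]'
python3 -m jog '[[0,0,0,0.05,-0.5,0,0.31],[0,0,0,0.05,-0.5,0,0.31],[0,0,0,0,0,0.5,0.31],[0,0,0,0,0,0.5,0.31],[0,0,0,0,0,0.4,0.31]]'
python3 -m jog '[[0,0,0,0,0,0,0.31],[0,0,0,0,0,0,0.31],[0,0,0,0,0,0,0.31]]'
python3 -c "
from h import *
s=arm.get_state();w,x,y,z=s['eef_rot'];yaw=2*np.arctan2(y,x);p=s['position'][:2]
e=lambda P:(np.array(P)-p)@np.array([[np.cos(yaw),np.sin(yaw)],[np.sin(yaw),-np.cos(yaw)]]).T
print(np.degrees(yaw),e((444.2,-107.4)),e((633,-87.7)))"
```

```text
t: 10.6
position: [386.0, -156.4, 120.6]
eef_rot: [-0.0, 0.999, 0.052, 0.0]
contact_force: [0.3, 0.2, 0.4]
width: 29.9
grip_force: 0.0
t: 11.1
position: [385.3, -115.8, 63.7]
eef_rot: [-0.0, 0.999, 0.055, 0.0]
contact_force: [0.6, -0.0, 0.7]
width: 29.9
grip_force: 0.0
t: 11.4
position: [385.7, -116.6, 65.5]
eef_rot: [0.0, 0.999, 0.053, 0.001]
contact_force: [0.0, -0.5, -0.7]
width: 30.0
grip_force: 0.0
6.087849219371077 [59.10415757 -2.91334478] [248.92865992  -2.4794019 ]
```

```bash
python3 -m jog '[[0,0,0,0,-0.07,0.5,0.31],[0,0,0,0,0,0.5,0.31],[0,0,0,0,0,0.35,0.31],[0,0,0,0,0,0.1,0.31],[0,0,0,0,0,0,0.31]]' 
python3 -m jog '[[0,0,0,0.15,0,0,0.31],[0,0,0,0.15,0,0,0.31],[0,0,0,0.15,0,0,0.31],[0,0,0,0.15,0,0,0.31],[0,0,0,0.15,0,0,0.31]]'
python3 -m jog '[[0,0,0,0.15,0,0,0.31],[0,0,0,0.15,0,0,0.31],[0,0,0,0.15,0,0,0.31],[0,0,0,0.15,0,0,0.31],[0,0,0,0.15,0,0,0.31]]'
python3 -m jog '[[0,0,0,0.15,0,0,0.31],[0,0,0,0.15,0,0,0.31],[0,0,0,0.15,0,0,0.31],[0,0,0,0.15,0,0,0.31],[0,0,0,0.15,0,0,0.31]]'
python3 -m jog '[[0,0,0,0.15,0,0,0.31],[0,0,0,0.15,0,0,0.31],[0,0,0,0.15,0,0,0.31],[0,0,0,0.15,0,0,0.31],[0,0,0,0.15,0,0,0.31]]'
python3 -m jog '[[0,0,0,0.15,0,0,0.31],[0,0,0,0.15,0,0,0.31],[0,0,0,0.15,0,0,0.31],[0,0,0,0.15,0,0,0.31],[0,0,0,0.15,0,0,0.31]]'
python3 -c "
from h import *
s=arm.get_state();w,x,y,z=s['eef_rot'];yaw=2*np.arctan2(y,x);p=s['position'][:2]
e=lambda P:(np.array(P)-p)@np.array([[np.cos(yaw),np.sin(yaw)],[np.sin(yaw),-np.cos(yaw)]]).T
print(np.degrees(yaw),e((633,-87.7)))
cv2.imwrite('pics/s1.png',arm.read_camera('scene')[150:300,140:350,::-1].repeat(3,0).repeat(3,1))"
```

```text
t: 11.9
position: [384.7, -113.5, 6.8]
eef_rot: [-0.0, 0.999, 0.053, 0.0]
contact_force: [-0.6, -0.1, 0.4]
width: 30.3
grip_force: 0.0
t: 12.4
position: [414.9, -110.2, 6.7]
eef_rot: [0.0, 0.999, 0.053, 0.0]
contact_force: [-0.9, 0.3, 0.6]
width: 29.7
grip_force: 0.5
t: 12.9
position: [444.6, -107.0, 6.5]
eef_rot: [-0.0, 0.999, 0.053, -0.0]
contact_force: [-1.0, 0.3, 0.5]
width: 29.7
grip_force: 0.5
t: 13.4
position: [474.4, -103.9, 6.5]
eef_rot: [-0.0, 0.999, 0.053, -0.0]
contact_force: [-0.2, -0.1, -0.1]
width: 29.8
grip_force: 0.5
t: 13.9
position: [504.3, -100.7, 6.5]
eef_rot: [-0.0, 0.999, 0.053, 0.0]
contact_force: [-1.0, 0.1, 1.1]
width: 30.3
grip_force: 0.5
t: 14.4
position: [534.1, -97.6, 6.5]
eef_rot: [-0.0, 0.999, 0.053, -0.0]
contact_force: [-0.4, -0.1, 0.4]
width: 29.8
grip_force: 0.5
6.026234021144582 [99.39410182  0.56952122]
```

View pics/s1.png

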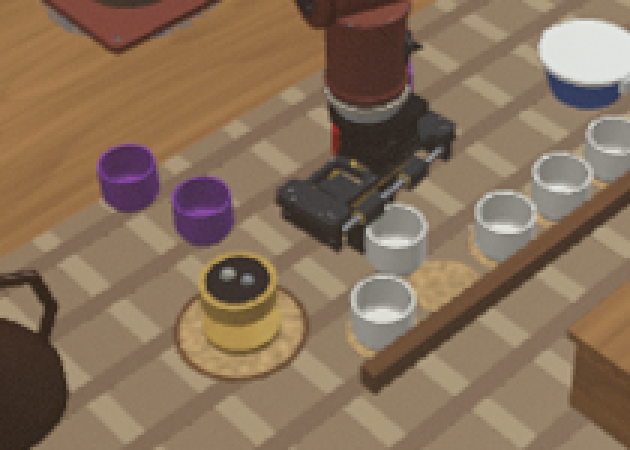

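The stray (crop (396,240)) sits centred in the fingers and is heading for the gap. I'll go on, creeping at the end until the force shows the rail.

```bash
python3 -m jog '[[0,0,0,0.15,0,0,0.31],[0,0,0,0.15,0,0,0.31],[0,0,0,0.15,0,0,0.31],[0,0,0,0.15,0,0,0.31],[0,0,0,0.15,0,0,0.31]]'
python3 -m jog '[[0,0,0,0.15,0,0,0.31],[0,0,0,0.12,0,0,0.31],[0,0,0,0.1,0,0,0.31],[0,0,0,0.06,0,0,0.31],[0,0,0,0.06,0,0,0.31]]'
python3 -m jog '[[0,0,0,0.05,0,0,0.31],[0,0,0,0.05,0,0,0.31],[0,0,0,0.05,0,0,0.31]]'
python3 -m jog '[[0,0,0,0.05,0,0,0.31],[0,0,0,0,0,0,0.31]]'
```

```text
t: 14.95
position: [564.0, -94.4, 6.5]
eef_rot: [-0.0, 0.999, 0.053, 0.0]
contact_force: [-1.1, -0.6, -0.2]
width: 30.0
grip_force: 0.3
t: 15.45
position: [583.0, -92.4, 6.5]
eef_rot: [-0.0, 0.999, 0.053, -0.0]
contact_force: [-0.5, -0.1, 0.5]
width: 29.8
grip_force: 0.3
t: 15.75
position: [589.0, -91.8, 6.5]
eef_rot: [-0.0, 0.999, 0.053, -0.0]
contact_force: [-0.5, -0.5, 0.0]
width: 30.0
grip_force: 0.3
t: 15.95
position: [591.3, -91.6, 6.6]
eef_rot: [0.0, 0.999, 0.053, 0.0]
contact_force: [1.3, 0.7, 0.7]
width: 30.4
grip_force: 0.0
```

```bash
python3 -m jog '[[0,0,0,0.05,0,0,0.31],[0,0,0,0.04,0,0,0.31]]'
for i in 1; do python3 -m jog '[[0,0,0,0.04,0,0,0.31]]'; done
python3 -m jog '[[0,0,0,0.03,0,0,0.31],[0,0,0,0,0,0,0.31]]'
```

```text
t: 16.15
position: [594.6, -91.2, 6.6]
eef_rot: [0.0, 0.999, 0.053, 0.0]
contact_force: [-0.8, 0.1, -1.5]
width: 30.2
grip_force: 0.3
t: 16.25
position: [596.2, -91.0, 6.6]
eef_rot: [-0.0, 0.999, 0.053, 0.0]
contact_force: [-0.5, 0.8, 0.1]
width: 30.1
grip_force: 0.3
t: 16.45
position: [597.5, -90.9, 6.6]
eef_rot: [0.0, 0.999, 0.053, 0.0]
contact_force: [0.0, -0.0, -0.2]
width: 29.8
grip_force: 0.1
```

No rail contact yet, so I'll creep on in 1 mm steps.

```bash
python3 -m jog '[[0,0,0,0.03,0,0,0.31],[0,0,0,0,0,0,0.31]]' | grep -E "pos|force"
python3 -m jog '[[0,0,0,0.03,0,0,0.31],[0,0,0,0,0,0,0.31]]' | grep -E "pos|force"
python3 -m jog '[[0,0,0,0.03,0,0,0.31],[0,0,0,0,0,0,0.31]]' | grep -E "pos|force"
```

```text
position: [598.3, -90.8, 6.4]
contact_force: [-1.2, 0.2, 0.9]
grip_force: 0.8
position: [598.5, -90.7, 6.3]
contact_force: [-4.8, -1.2, 3.2]
grip_force: 2.9
position: [598.6, -90.8, 6.2]
contact_force: [-9.3, -1.6, 6.3]
grip_force: 4.9
```

```bash
python3 -c "
from h import *
cv2.imwrite('pics/s2.png',arm.read_camera('scene')[200:280,230:330,::-1].repeat(6,0).repeat(6,1))"
```

```text
(no output)
```

View pics/s2.png

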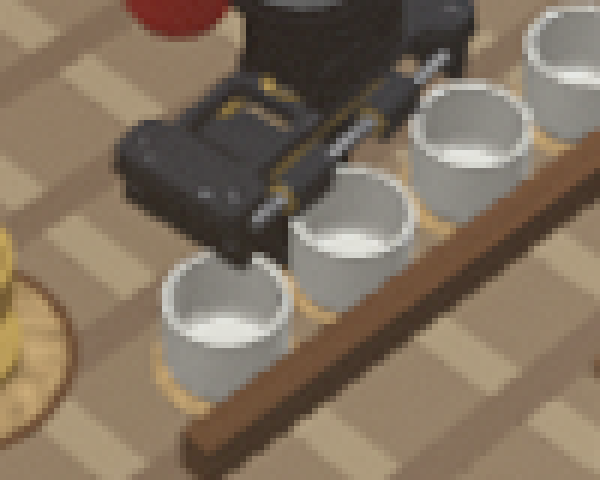

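The push force rose to 9 N against the rail, and the cup at crop (355,235) is in line with its neighbours. I'll back straight off, lift clear and verify.

```bash
python3 -m jog '[[0,0,0,-0.1,0,0,0.31],[0,0,0,-0.3,0,0,0.31],[0,0,0,-0.6,0,0,0.31],[0,0,0,-0.6,0,0,0.31],[0,0,0,-0.6,0,-0.5,0.31]]' >/dev/null
python3 -m jog '[[0,0,0,-0.6,0,-0.8,0.31],[0,0,0,-0.6,0,-0.8,0.31],[0,0,0,-0.6,0,-0.6,0.31],[0,0,0,0,0,0,0.31],[0,0,0,0,0,0,0.31]]'
python3 - <<'E'
from h import *
cv2.imwrite("pics/e.png",cv2.resize(arm.read_camera("top")[140:290,180:390,::-1],None,fx=3.8,fy=3.8,interpolation=cv2.INTER_CUBIC))
E
```

```text
t: 18.1
position: [442.7, -107.7, 115.4]
eef_rot: [0.001, 0.999, 0.052, 0.002]
contact_force: [-0.8, 0.6, 1.0]
width: 29.9
grip_force: 0.0
```

View pics/e.png

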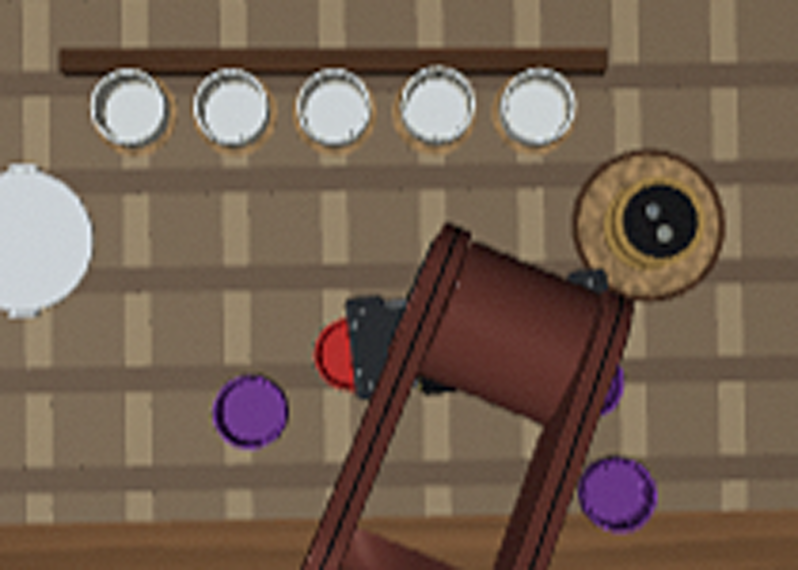

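The stray is at crop (438,106), about 2 mm from the middle of the gap and against the rail. The burner is on the disc and the other cups and the bowl have not moved.

```bash
python3 -c "
from station import arm
print(arm.hand_in())"
```

```text
the job is handed in; nothing more can be done
None
```

I handed the job in at about 18 s: the burner stands on the cork disc about 8 mm off centre, the stray cup is against the rail about 2 mm from mid-gap, and the last picture shows nothing else moved; the hand-in gave no verdict.

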